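Hold a test piece under load in the bench hardness press

TASK

Slide the longer of the two steel dog-bone specimens endwise along the bench hardness press's anvil, under the raised plunger and up to the end stop, and let go of it. Then push the press's spring-loaded lever down by its black paddle until the needle stands in the green band (lever level), never as far as the red, keep it there for at least two seconds, and finish with the robot still holding the lever down at that point. Leave the shorter specimen, the glue bottle and the gauge box where they are.

Things in the scene. Friction and masses are not known exactly. Their poses are not given: they have to be found in the camera images.
- specimen_long: The longer steel dog-bone specimen, 165 x 26 x 8 mm, 63 g, lying flat. Origin: centre of its underside; its y axis runs along its length, z up. The middle part (y -35 to +35 mm) is a neck 16 mm wide; both ends are 26 mm wide. Either end may go in first.
- specimen_short: The shorter steel dog-bone specimen, 120 x 18 x 8 mm, lying flat; leave it alone. Origin: centre of its underside, y along its length. The two specimens may lie in each other's place.
- press: Grey bench hardness press, fixed to the worktop, place and yaw vary. Origin: on the worktop below the plunger (lever level). z up; x is the way the specimen slides in. Base plate 12 mm high, x -150 to +55, y -28 to +138 mm. Hinge fork at y 58 to 92, x -22 to +22 mm, 103 mm high; it and the scale behind it stand on the +y side, the lever's paddle hangs out on the -y side.
- anvil (a point): Centre line of the anvil's flat top below the plunger, press x = 0, 32 mm above the worktop. Steel anvil press x -40 to +30 mm, 46 mm wide; on it two cheeks 9 mm high and 32 mm apart, mouth flared to 39 mm at x = -40 mm, and a 13 mm high end stop with its face at x = +26 mm.
- front_rest (a point): Top of the front rest, a cross pin 30 mm long at press x = -125 mm, level with the anvil top (32 mm). Between x = -40 and -120 mm nothing stands above the base plate, so fingers can reach down beside the specimen's neck there.
- seat (a point): Where the long specimen's origin lies when fully home: press x = -56.5 mm, 32 mm above the worktop; axes as the press's. The specimen cannot be lowered in from above (plunger and lever): lower it in front, its leading end at press x = -60 mm or less, and slide it along +x a few mm above the anvil.
- lever_angle (a joint): Lever angle, rad: 0 at rest, raised 0.40 above level; grows as it is pushed down; 0.40 = level. Green band 0.34 to 0.46, red from 0.52, mechanical end 0.60. A spring lifts it when let go. Push needed on the paddle: about 2 N at the start, 3 N until the foot meets the specimen (0.27), 5 to 8 N in the green band.
- paddle_top (a point): Centre of the top face of the black rubber paddle at the lever's free end: 95 mm long along the lever, 32 wide, 14 thick. 215 mm from the hinge along the lever and 10 mm above its centre line; 178 mm above the worktop at rest, 95 mm with the lever level (then at press x = 0, y = -140 mm). z square to the top face, y along the lever to the hinge.
- lever: Blue press lever with the black paddle at its end. Origin: its hinge point, 85 mm above the worktop, press x = 0, y = +75 mm. Its own y axis runs from the paddle to the hinge. It swings in the press's y-z plane, running from the hinge towards -y; beyond the hinge (+y) its black needle moves over a white scale with a green and a red patch.
- foot: Rounded brass foot of the sprung plunger, 17 mm in diameter, origin at its lowest point, 75 mm from the hinge along the lever. At rest 60 mm above the worktop, 20 mm clear of a seated specimen. Its spring presses the specimen with about 8 to 17 N in the green band.
- glue_bottle: Small white glue bottle with red cap, 28 mm across, 70 mm high, upright; leave it alone. Origin: centre of its underside.
- gauge_box: Flat white gauge box, 55 x 81 x 19 mm; leave it alone. Origin: centre of its underside.
Things that resemble listed ones, but are neither listed nor needed, are in the scene too. Of the things that look like the specimen_long, the larger one is meant.

How it is judged:
On the way, in this order (a step that is already met when the one before it is completed fails the run):
1. the long specimen lies home on the anvil against the end stop, let go (x of specimen_long in the frame of seat between -0.01 and 0.006 m and y of specimen_long in the frame of seat between -0.006 and 0.006 m and z of specimen_long in the frame of seat between -0.004 and 0.005 m and angle between the y axis of specimen_long and the x axis of press, either way round below 0.12 rad and contact force between the fingers and specimen_long below 0.5 N), for 0.2 s.
2. the robot keeps the lever in the green band, the foot pressing on the specimen, for two seconds (x of specimen_long in the frame of seat between -0.01 and 0.006 m and y of specimen_long in the frame of seat between -0.006 and 0.006 m and z of specimen_long in the frame of seat between -0.004 and 0.005 m and angle between the y axis of specimen_long and the x axis of press, either way round below 0.12 rad and value of joint lever_angle between 0.34 and 0.46 rad and contact force between foot and specimen_long above 5 N and contact force between any of the fingers, the arm and lever above 2 N), for 2 s.
At the end, for the whole second after the job is handed in: Long specimen flat between the cheeks, within 10 mm of the end stop, 6 mm of the middle, 0.12 rad of straight; robot pushes the lever with over 2 N and holds the lever still (under 0.05 rad/s) at 0.34 to 0.46 rad; foot presses the specimen with over 5 N (all of step 2 and velocity of joint lever_angle between -0.05 and 0.05 rad/s); the arm keeps its last pose, push and grip.
It fails at once if the lever is pushed into the red (over 0.52 rad) (value of joint lever_angle above 0.52 rad).
It fails at once if the specimen short is moved more than 30 mm (distance of specimen_short from where it was at the start of the episode above 0.03 m).
It fails at once if the glue bottle is moved more than 30 mm (distance of glue_bottle from where it was at the start of the episode above 0.03 m).
It fails at once if the gauge box is moved more than 30 mm (distance of gauge_box from where it was at the start of the episode above 0.03 m).
It also fails if it takes over 58 s, if anything falls off the work surface, if the arm or the gripper's body presses on something with over 40 N, if the wrist force passes 120 N, or if a joint passes its speed limit or range.

ROBOT

A 7-joint arm with a two-finger parallel gripper is mounted at the origin on a cart in front of the work surface, level with it; the furniture and walls round the work are solid. World frame = base frame: x ahead of the robot, y to its left, z up, the work surface at z = 0. Lengths are in m, angles in rad, forces in N, time in s.
With the tool pointing down it reaches from about 0.425 to 1.025 m from the base axis. Payload 3.6 kg.
Tool frame: the origin (TCP) lies at the very end of the fingers, on their centre line; the grasp point (between the pads) lies 19 mm behind it; z points along the fingers, y is the line along which they close (so a half turn about z gives the same grasp; the last joint's range is limited). The gripper opens to 85 mm and grips with 20 to 120 N. Pads are 22 mm wide; open, the fingers measure 114 mm over their backs; the gripper's body (76 mm by 85 mm) begins 54 mm behind the grasp point. The pads swing forward as they close: fully open they stand 13 mm farther back than shut.
Start: joints at [-1.359, 0.591, 0.048, 1.609, -0.033, 0.943, -0.034], TCP at [0.218, 0.692, 0.231] pointing down, gripper open.
Joint ranges: [-2.69, 2.69], [-0.47, 2.24], [-1.27, 1.36], [0.19, 2.51], [-1.53, 4.68], [0.08, 2.07], [-3.09, 3.09]. Speed limits (rad/s): [2.57, 2.57, 3.14, 3.14, 3.14, 3.14, 3.14].

INTERFACE

Orientations are given as a rotation vector (axis times angle).
In Python, from plant import r, eyes, telemetry gives the robot as it stands. Calls block until the motion is done:
- r.move_pose(position, orientation): joint-space move of the TCP to a pose.
- r.move_linear(position, frame=None, v=0.15, f_stop=None): straight line of the TCP; frame=None keeps the orientation; v is the mean speed in m/s. With f_stop (N) it stops when the force on the tool has changed by that much, and returns True; else False.
- r.set_joints(angles): joint-space move.
- r.move_gripper(opening): finger opening in m; the grip force is fixed at half the most; returns when the fingers have stopped.
- r.sleep(seconds).
- r.inverse_kinematics(position, orientation): joint angles nearest the present ones, or None.
- eyes.read_camera(name): name is "side" or "top"; returns the picture (420x560x3 uint8, red, green, blue); there is no depth.
- eyes.camera_params(name): a dict with "fx", "fy", "cx", "cy" (pixels), "eye" and "rotation" of the camera in the world. Camera axes: x right, y down, z forward; pixel columns grow to the right and rows downward; lengths in m; the calibration is good to about 2 mm. A picture is of the moment at which its call begins. camera_params takes no time and is no camera call.
A pose or a line that the arm cannot do raises r.IKError and nothing moves.
- r.sign_off(): hands the job in; it is judged then, once.
Readings, each from a call of its own:
- telemetry.get_t(): time.
- telemetry.get_joint_positions(): joint angles.
- telemetry.get_joint_vel(): joint speeds.
- telemetry.get_effort(): joint torques, N m.
- telemetry.get_tool_pos(): TCP position.
- telemetry.get_tool_rot(): TCP orientation.
- telemetry.get_contact_force(): force on the tool from outside, world axes, zero at the start.
- telemetry.get_moment(): the same for the moment, N m.
- telemetry.get_finger_gap(): finger opening in m.
- telemetry.get_grasp_force(): force on a finger pad.
Only numpy, scipy, OpenCV 4.12 (cv2) and the standard library are available. Lean on these libraries where they do the work, as an engineer would, in place of code of your own. Each camera call takes 0.05 s, during which the arm holds its last target. There are 200 camera calls.

## Working session

There is one attempt and no reset: what is moved stays moved. The work goes in short steps, each a Python script; the robot and the scene stay as the last script left them, time stands still between calls to the robot, and variables do not carry over. Pictures are saved under pics/ and viewed, at most 10 in all, crops included, and the job is handed in when it is done.

```bash
mkdir -p pics; ls; python3 - <<'E'
from plant import r, eyes, telemetry
import cv2
for n in("top","side"):
    cv2.imwrite(f"pics/{n}0.png",cv2.cvtColor(eyes.read_camera(n),cv2.COLOR_RGB2BGR)); print(n,eyes.camera_params(n))
print(telemetry.get_t(),telemetry.get_tool_rot())
E
```

```text
pics
top {'fx': 527.2351072688068, 'fy': 527.2351072688068, 'cx': 278.034217766723, 'cy': 209.33698361875486, 'eye': array([ 0.39824979, -0.18575221,  1.28830756]), 'rotation': array([-2.12579082,  2.18124554, -0.11805017])}
side {'fx': 442.9048292379348, 'fy': 442.9048292379348, 'cx': 275.7876147478462, 'cy': 212.58089412021323, 'eye': array([0.44917246, 0.54257638, 0.736066  ]), 'rotation': array([-0.22232404,  2.78734549, -1.30697677])}
0.1 [-0.47670599 -3.10497483  0.00326044]
```

View pics/top0.png

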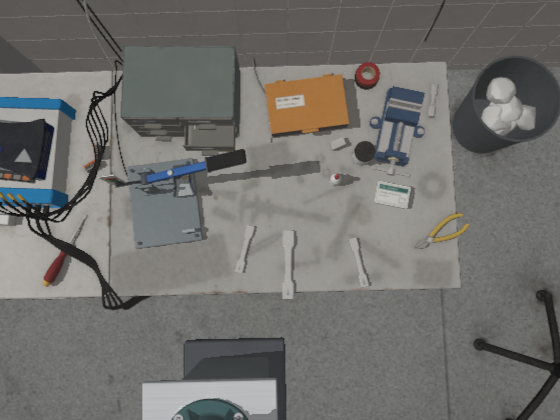

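View pics/side0.png

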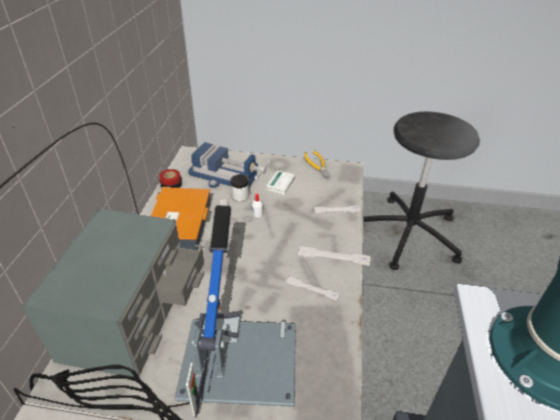

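The top view shows three dog-bones: (245,249) about 47 px long, (288,264) about 67 px and (359,261) about 49 px. There is also a small bright thing at (433,100). At about 409 px/m, only (288,264) is around 165 mm long, so that's my choice. The press is at (170,200) and its slot opens towards the robot. The paddle is at (225,160), close to the drawer at (210,135). Next I'll take close crops.

```bash
python3 - <<'E'
import cv2
t=cv2.imread("pics/top0.png");s=cv2.imread("pics/side0.png")
cv2.imwrite("pics/t1.png",cv2.resize(t[130:310,110:310],None,fx=4,fy=4,interpolation=cv2.INTER_CUBIC)[:600*1][:, :800] if 0 else cv2.resize(t[140:305,105:305],None,fx=3.6,fy=3.6,interpolation=cv2.INTER_CUBIC))
cv2.imwrite("pics/s1.png",cv2.resize(s[190:420,165:385],None,fx=2.6,fy=2.6,interpolation=cv2.INTER_CUBIC))
E
```

```text
(no output)
```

View pics/t1.png

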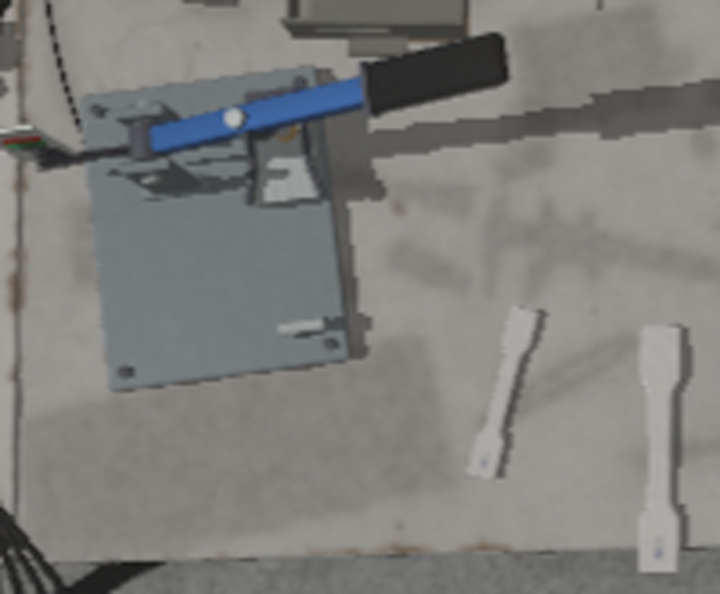

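View pics/s1.png

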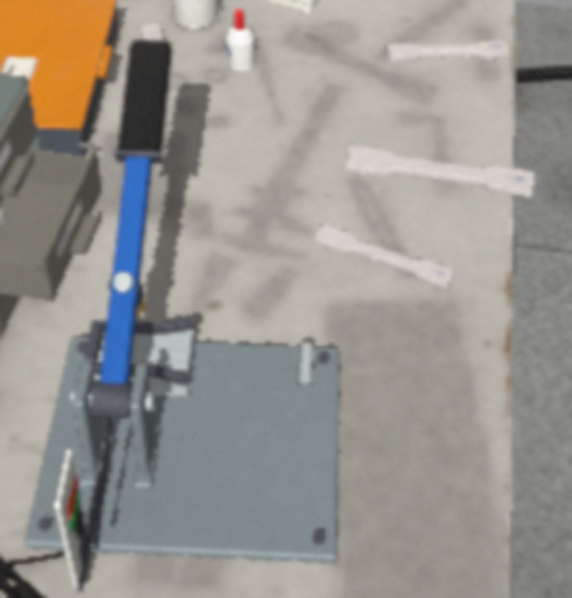

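The top crop confirms the choice: the long specimen at crop (660,448) is by far the largest, and the smaller dog-bone is at (507,392). Three plate corners and the rest pin are visible in both views, so I'll triangulate those and fit the poses.

```bash
cat > geo.py <<'E'
import numpy as np
from scipy.optimize import least_squares
from scipy.spatial.transform import Rotation as R
from plant import eyes
C={n:eyes.camera_params(n) for n in("top","side")}
def proj(n,P):
    c=C[n]; p=(np.atleast_2d(P)-c["eye"])@R.from_rotvec(c["rotation"]).as_matrix()
    return np.c_[c["fx"]*p[:,0]/p[:,2]+c["cx"], c["fy"]*p[:,1]/p[:,2]+c["cy"]]
def tri(t,s):
    q=least_squares(lambda P:np.r_[proj("top",P)[0]-t,proj("side",P)[0]-s],[.5,0,.05]);return q.x,np.sqrt(2*q.cost/4)
T=lambda u,v:np.array([105+u/3.6,140+v/3.6])
S=lambda u,v:np.array([165+u/2.6,190+v/2.6])
E
python3 - <<'E'
from geo import *
pts={'plate +55,138':(T(83,95),S(28,548)),'plate -150,138':(T(112,390),S(340,553)),'plate -150,-28':(T(347,358),S(339,345)),
'pin y+':(T(278,330),S(305,382)),'pin y-':(T(325,322),S(306,342)),
'Lfar y+':(T(643,325),S(347,172)),'Lfar y-':(T(682,326),S(351,148)),'Lnear y+':(T(639,570),S(530,195)),'Lnear y-':(T(678,573),S(535,173)),
'Sh far':(T(527,309),S(322,234)),'Sh near':(T(484,476),S(447,278)),
'cab y-':((236,121),(177,224)),'cab y+':((123,118),(122,345)),
'drawer':(T(466,25),S(100,160)),
'padend y-x+':(T(500,33),S(133,42)),'padend y- x-':(T(507,78),S(170,42))}
W={}
for k,(t,s) in pts.items():
    x,e=tri(np.array(t),np.array(s));W[k]=x;print(k,x.round(4),'px',e.round(2))
loc=np.array([[.055,.138,.012],[-.15,.138,.012],[-.15,-.028,.012],[-.125,.015,.032],[-.125,-.015,.032]])
ks=list(pts)[:5]
def f(q):
    P=R.from_euler('z',q[3]).apply(loc)+q[:3]
    return np.r_[(proj("top",P)-[pts[k][0] for k in ks]).ravel(),(proj("side",P)-[pts[k][1] for k in ks]).ravel()]
q=least_squares(f,[.5,0.1,0,0.1],loss='soft_l1');print('press',q.x,f(q.x).reshape(2,5,2).round(1).tolist())
loc2=np.array([[.013,.0825,.008],[-.013,.0825,.008],[.013,-.0825,.008],[-.013,-.0825,.008]])
ks2=['Lfar y-','Lfar y+','Lnear y-','Lnear y+']
def g(q):
    P=R.from_euler('z',q[3]).apply(loc2)+q[:3]
    return np.r_[(proj("top",P)-[pts[k][0] for k in ks2]).ravel(),(proj("side",P)-[pts[k][1] for k in ks2]).ravel()]
q2=least_squares(g,[.4,-.2,0,-1.57]) ; q2=min([least_squares(g,[.4,-.2,0,a]) for a in(-1.57,0,1.57)],key=lambda z:z.cost)
print('long',q2.x,g(q2.x).round(1))
E
```

```text
plate +55,138 [0.6687 0.1969 0.0038] px 0.79
plate -150,138 [0.4652 0.1729 0.0138] px 0.51
plate -150,-28 [0.4843 0.014  0.0163] px 0.06
pin y+ [0.5038 0.0581 0.0278] px 0.04
pin y- [0.5078 0.0261 0.0311] px 0.01
Lfar y+ [ 0.5016 -0.1854 -0.0012] px 0.41
Lfar y- [ 0.5005 -0.2118  0.0033] px 0.21
Lnear y+ [ 0.3389 -0.1784  0.004 ] px 0.06
Lnear y- [ 0.3354 -0.2043  0.0061] px 0.21
Sh far [ 0.514  -0.1067  0.0014] px 0.5
Sh near [ 0.405  -0.0757  0.002 ] px 0.39
cab y- [ 0.7386 -0.0857  0.1494] px 0.45
cab y+ [0.7528 0.1745 0.1163] px 2.27
drawer [ 0.6903 -0.0765  0.09  ] px 0.71
padend y-x+ [ 0.662  -0.1055  0.1904] px 0.23
padend y- x- [ 0.6345 -0.1092  0.1912] px 0.27
press [ 0.63001396  0.05572861 -0.00201599  0.12022562] [[[-1.6, 1.1], [-0.3, 1.2], [2.1, 0.2], [0.9, -0.3], [0.2, 0.1]], [[-1.5, -0.6], [-0.4, 2.1], [-0.0, 0.3], [0.1, -1.8], [0.1, 0.3]]]
long [ 0.41899067 -0.19504594 -0.00510764 -1.60762211] [-0.3  0.2 -0.1  0.3  0.2 -0.   0.3  0.7 -0.5  0.3 -0.6 -1.3 -0.8  0.7
  0.8  0.3]
```

The heights agree with the text: plate about 12 mm, pin about 30 mm, paddle end about 190 mm. The press sits at (0.630, 0.056) with yaw 0.12, and the specimen at (0.419, -0.195). Now the pick.

```bash
cat > h.py <<'E'
import numpy as np, cv2
from scipy.spatial.transform import Rotation as R
from plant import r, eyes, telemetry
PX,PY,YAW=0.630,0.0557,0.12
def down(a,s=-1):  # tool x along s*(cos a, sin a), pointing down
    x=s*np.array([np.cos(a),np.sin(a),0]);z=np.array([0,0,-1.])
    return R.from_matrix(np.c_[x,np.cross(z,x),z]).as_rotvec()
def press(x,y,z):
    return (R.from_euler('z',YAW).apply([x,y,0])+[PX,PY,z])
def snap(n,f,box=None,k=1):
    im=cv2.cvtColor(eyes.read_camera(n),cv2.COLOR_RGB2BGR);cv2.imwrite(f"pics/full_{f}",im)
    if box: im=im[box[1]:box[3],box[0]:box[2]]
    cv2.imwrite(f"pics/{f}",cv2.resize(im,None,fx=k,fy=k,interpolation=cv2.INTER_CUBIC))
def st(m=''): print(m,round(telemetry.get_t(),2),telemetry.get_tool_pos().round(4),telemetry.get_contact_force().round(1),round(telemetry.get_finger_gap(),4),round(telemetry.get_grasp_force(),1))
E
python3 - <<'E'
from h import *
a=-0.04; g=np.array([0.419,-0.195,0])-0.020*np.array([np.cos(a),np.sin(a),0])
for p,aa in((g+[0,0,.15],a),(press(-.165,0,.1),YAW),(press(0,-.14,.2),YAW)):
    for s in(-1,1):
        q=r.inverse_kinematics(p,down(aa,s)); print(p.round(3),s,None if q is None else np.round(q,2))
o=down(a)
r.move_pose([0.3,0.55,.4],down(0.6)); st()
r.move_pose([0.52,0.05,.4],down(0.0)); st()
r.move_pose(g+[0,0,.12],o); r.move_gripper(0.05); st()
hit=r.move_linear(g+[0,0,.0015],v=.08,f_stop=6); st(f'down {hit}')
r.move_gripper(0.0); st('grip')
r.move_linear(g+[0,0,.06],v=.1); st('lift')
snap("side","g.png",(250,160,450,310),3)
E
```

```text
[ 0.399 -0.194  0.15 ] -1 [ 0.11  0.4   0.31  2.3  -0.26  0.47  2.16]
[ 0.399 -0.194  0.15 ] 1 [-0.23  0.5   0.79  2.32 -0.68  0.57 -0.52]
[0.466 0.036 0.1  ] -1 [-0.14  0.5  -0.05  2.27  0.06  0.37  1.46]
[0.466 0.036 0.1  ] 1 [-0.53  0.55  0.49  2.29 -0.64  0.43 -0.97]
[ 0.647 -0.083  0.2  ] -1 [-0.06  0.54  0.18  1.81 -0.13  0.8   1.87]
[ 0.647 -0.083  0.2  ] 1 [-0.46  0.67  0.8   1.83 -0.6   0.91 -0.83]
 1.05 [0.2992 0.5501 0.3991] [-0.4  1.  -0.4] 0.0852 0.0
 3.02 [0.5201 0.0519 0.3999] [-0.3  0.6  0.1] 0.0858 0.0
 4.92 [ 0.3992 -0.1941  0.1201] [ 0.8  0.1 -0.6] 0.0499 0.0
down False 6.55 [ 0.3992 -0.1943  0.0018] [-0.2  0.5 -0.5] 0.0501 0.0
grip 6.97 [ 0.3992 -0.1942  0.002 ] [-0.3  0.6  4.2] 0.0136 58.6
lift 7.7 [ 0.3989 -0.194   0.0598] [ 0.3 -0.  -0.7] 0.0134 58.6
```

View pics/g.png

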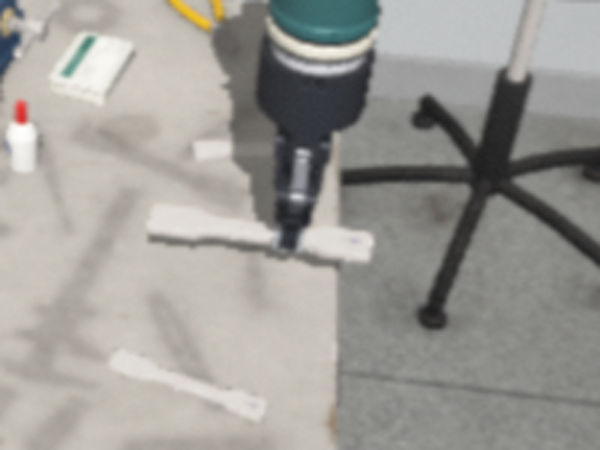

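The specimen is gripped near the trailing side of its neck, with ends at crop (150,222) and (372,247), and looks level. I'll carry it in front of the press and check alignment there from both views.

```bash
python3 - <<'E'
from h import *
o=down(YAW)
r.move_pose(press(-.170,0,.09),o); st()
r.move_linear(press(-.170,0,.0015+.032+.005),v=.08); st('pre')
snap("top","pt.png",(110,150,270,285),4.4)
snap("side","ps.png",(175,310,355,420),4.4)
from geo import proj
# predicted pixels of specimen end corners (top face) for nominal: centre at press(-.150,0)
L=[press(-.150+s*.0825,t*.013,.045) for s in(1,-1) for t in(1,-1)]
print(((proj("top",L)-[110,150])*4.4).round(0).tolist()); print(((proj("side",L)-[175,310])*4.4).round(0).tolist())
M=[press(x,y,.032+z) for x,y,z in((-.04,.0195,.009),(-.04,-.0195,.009),(-.125,.015,0),(-.125,-.015,0))]
print(((proj("top",M)-[110,150])*4.4).round(0).tolist()); print(((proj("side",M)-[175,310])*4.4).round(0).tolist())
E
```

```text
8.7 [0.4608 0.034  0.0897] [ 0.5  0.5 -1. ] 0.0133 58.6
pre 9.49 [0.4613 0.0349 0.0386] [ 0.1 -0.4 -0.6] 0.0137 58.6
[[307.0, 251.0], [354.0, 244.0], [345.0, 554.0], [393.0, 547.0]]
[[337.0, 80.0], [342.0, 30.0], [729.0, 94.0], [725.0, 43.0]]
[[290.0, 204.0], [361.0, 193.0], [321.0, 358.0], [375.0, 350.0]]
[[271.0, 97.0], [280.0, 21.0], [473.0, 108.0], [474.0, 49.0]]
```

View pics/pt.png

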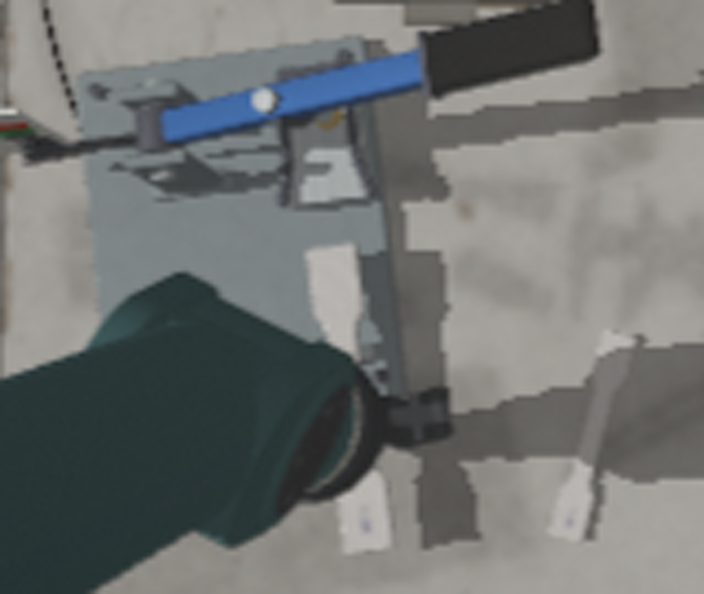

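View pics/ps.png

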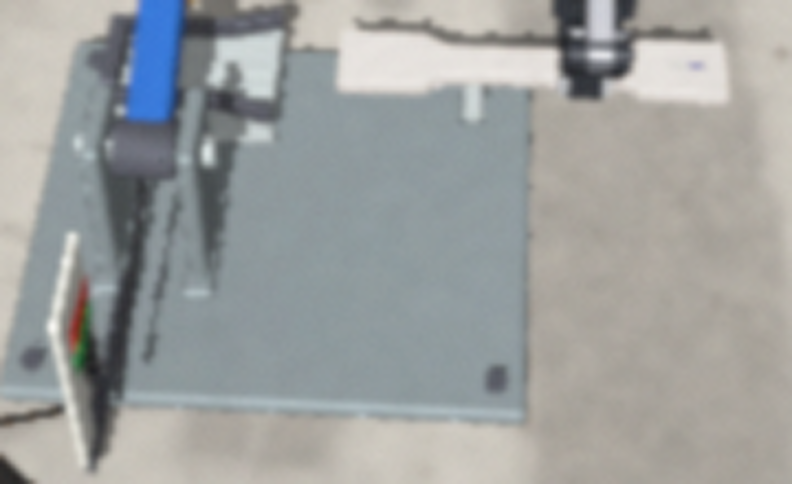

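The specimen matches the prediction to 2 px in the top view, ends at (306,250)–(353,243) and (343,554)–(392,547). In the side view it hangs level over the pin. The cheek mouth looks about 2 mm further towards -y than predicted, so I'll overlay the cheek edges to check.

```bash
python3 - <<'E'
from h import *
from geo import proj
outs=[]
for n,f,b in(("top","full_pt.png",(162,165,207,205)),("side","full_ps.png",(195,305,250,350))):
    k=10 if n=="top" else 8
    im=cv2.imread("pics/"+f)[b[1]:b[3],b[0]:b[2]];im=cv2.resize(im,None,fx=k,fy=k,interpolation=cv2.INTER_CUBIC)
    d=lambda P:((proj(n,P)-b[:2]+.5)*k).astype(np.int32)
    for s,c in((1,(0,0,255)),(-1,(0,255,0))):
        for z in(.041,):
            cv2.polylines(im,[d([press(-.04,s*.0195,z),press(-.03,s*.016,z),press(.026,s*.016,z)])],False,c,1)
    cv2.polylines(im,[d([press(x,y,.032) for x,y in((-.04,.023),(-.04,-.023),(.03,-.023),(.03,.023))])],True,(255,0,255),1)
    outs.append(cv2.resize(im,(400,360)))
cv2.imwrite("pics/ov.png",np.hstack(outs))
E
```

```text
(no output)
```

View pics/ov.png

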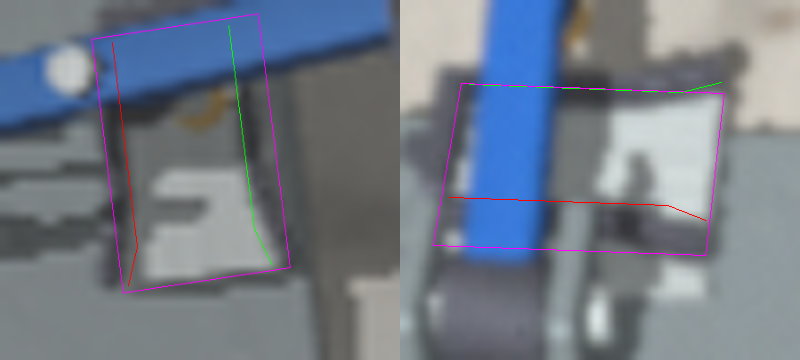

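The overlay fits to within about 1 mm, so I'll slide it in.

```bash
python3 - <<'E'
from h import *
z=.0385
h=r.move_linear(press(-.090,-.0003,z),v=.05,f_stop=10); st(f'in {h}')
if not h:
    h=r.move_linear(press(-.070,-.0003,z),v=.02,f_stop=8); st(f'stop {h}')
p=telemetry.get_tool_pos(); print('press x of grip',(R.from_euler('z',-YAW).apply(p-[PX,PY,0])).round(4))
E
```

```text
in False 11.34 [0.5403 0.0446 0.0385] [ 0.3  0.6 -0.4] 0.0139 58.6
stop True 12.19 [0.5532 0.0467 0.0371] [ 1.   0.1 -0.3] 0.0138 58.6
press x of grip [-0.0773  0.0003  0.0371]
```

Contact came at grip x = -77.3 mm against the expected -76.5, so that's the end stop. Next: lower, release, check.

```bash
python3 - <<'E'
from h import *
p=telemetry.get_tool_pos()
h=r.move_linear([p[0],p[1],.0335],v=.02,f_stop=5); st(f'low {h}')
r.move_gripper(0.045); r.sleep(.4); st('open')
p=telemetry.get_tool_pos()
r.move_linear([p[0],p[1],.12],v=.12)
q=press(-.15,-.05,.30); r.move_linear(q,v=.2); r.move_gripper(0); st()
r.move_pose(press(-.1,-.25,.30),down(YAW)); st()
snap("top","seat.png");snap("side","ss.png")
from geo import proj
outs=[]
for n,f,b in(("top","full_seat.png",(150,155,225,255)),("side","full_ss.png",(180,295,310,385))):
    im=cv2.imread("pics/"+f)[b[1]:b[3],b[0]:b[2]];k=8 if n=="top" else 6
    im=cv2.resize(im,None,fx=k,fy=k,interpolation=cv2.INTER_CUBIC)
    d=((proj(n,[press(-.0565+x,y,.04) for x,y in((-.0825,.013),(-.0825,-.013),(.0825,-.013),(.0825,.013))])-b[:2]+.5)*k).astype(np.int32)
    cv2.polylines(im,[d],True,(0,0,255),1); outs.append(cv2.resize(im,(400,533 if n=="top" else 277)))
outs[1]=np.vstack([outs[1],np.zeros((533-277,400,3),np.uint8)])
cv2.imwrite("pics/ov2.png",np.hstack(outs))
E
```

```text
low True 12.43 [0.5537 0.0468 0.034 ] [-0.7  0.6  4.4] 0.0136 59.2
open 13.23 [0.5527 0.0469 0.0336] [-0.8 -0.2  0.1] 0.0448 0.0
 15.75 [ 0.4871 -0.0119  0.2998] [-0.2 -0.8  0.2] -0.0001 0.0
 16.58 [ 0.5605 -0.2028  0.2995] [-0.5  0.6 -0.7] 0.0002 0.0
```

View pics/ov2.png

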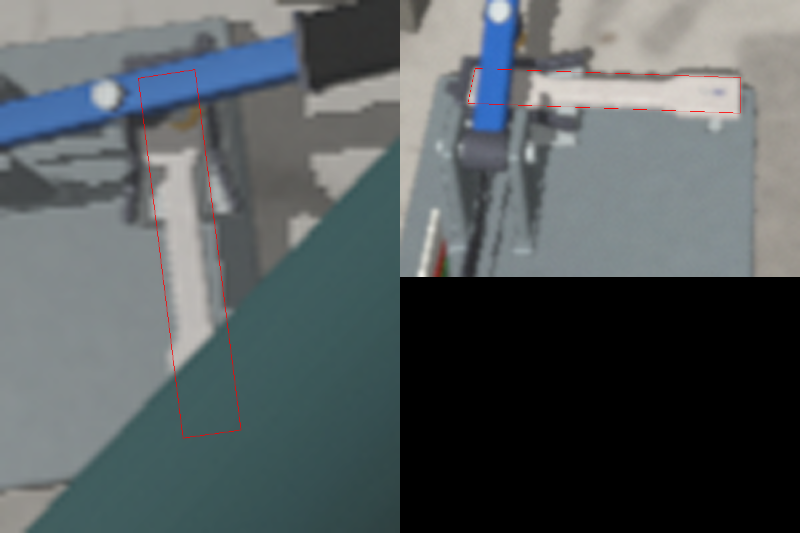

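The specimen is home: in the side view its near end is on the predicted seat outline at (740,95), and it lies between the cheeks in the top view. Now the lever. I'll follow the paddle's chord with the fingers closed.

```bash
python3 - <<'E'
from h import *
r.move_linear(press(0,-.119,.26),v=.15); st('above')
h=r.move_linear(press(0,-.119,.165),v=.04,f_stop=1.5); st(f'touch {h}')
for ph in(.3,.2,.12,.06,.03,0):
    y=.075-.215*np.cos(ph)+.010*np.sin(ph); z=.085+.215*np.sin(ph)+.010*np.cos(ph)
    r.move_linear(press(0,y,z),v=.04); st(f'theta {.4-ph:.2f}')
r.sleep(.3); st('hold')
snap("side","lev.png",(165,180,325,420),2.5)
E
```

```text
above 17.97 [ 0.6438 -0.0642  0.2605] [-0.2 -0.2 -0.9] 0.0001 0.0
touch True 19.81 [ 0.6441 -0.0626  0.1756] [-0.   0.3  1.3] -0.0002 0.7
theta 0.10 20.44 [ 0.6449 -0.0706  0.1578] [-0.9  1.9  1.7] -0.0 0.8
theta 0.20 21.13 [ 0.6461 -0.077   0.1374] [0.2 3.  1.7] -0.0 1.0
theta 0.28 21.72 [ 0.6466 -0.0805  0.1207] [-0.9  1.9  2.4] 0.0001 1.6
theta 0.34 22.19 [ 0.6468 -0.0822  0.108 ] [-0.9  1.9  5.5] 0.0 2.5
theta 0.37 22.5 [ 0.6468 -0.0828  0.1017] [-1.1  2.6  5.7] 0.0003 2.9
theta 0.40 22.81 [ 0.647  -0.0832  0.0954] [-0.   3.1  6.5] 0.0002 3.0
hold 23.11 [ 0.647  -0.0832  0.0955] [-0.6  1.7  5.4] 0.0 3.0
```

View pics/lev.png

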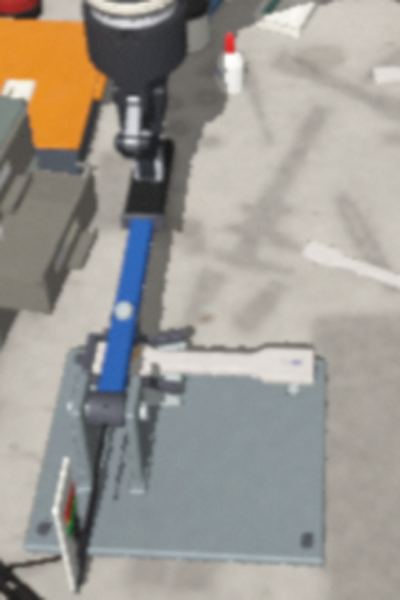

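The fingers hold the paddle level, the needle is at the green patch around (75,525), the specimen is still seated, and the push is about 6 N, in the expected range. I'll hold it and then hand in.

```bash
python3 - <<'E'
from h import *
r.sleep(3); st('held'); print(r.sign_off())
E
```

```text
held 26.16 [ 0.647  -0.0832  0.0955] [1.1 2.8 6. ] -0.0001 3.0
the job is handed in; nothing more can be done
None
```

The long specimen is seated against the end stop and released. The robot is holding the lever level in the green band with about 6 N, and the job was handed in at 26 s; the judge's verdict was not shown.

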